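# Take the hot lid off the pot with the lid hook

## Robot

A 7-joint arm with a two-finger parallel gripper is mounted at the origin on the work surface. World frame = base frame: x ahead of the robot, y to its left, z up, the work surface at z = 0. Lengths are in mm, angles in rad, forces in N, time in s.
With the tool pointing down it reaches from about 400 to 875 mm from the base axis. Payload 6.5 kg.
Tool frame: the origin (TCP) lies at the very end of the fingers, on their centre line; the grasp point (between the pads) lies 19 mm behind it; z points along the fingers, y is the line along which they close (so a half turn about z gives the same grasp; the last joint's range is limited). The gripper opens to 88 mm and grips with 3 to 60 N. Pads are 18 mm wide; open, the fingers measure 123 mm over their backs; the gripper's body (75 mm by 187 mm) begins 45 mm behind the grasp point.
Start: joints at [1.203, 0.536, -0.004, 1.538, 0.003, 1.067, -0.071], TCP at [193.201, -620.615, 238.716] pointing down, gripper open.
Joint ranges: [-2.7, 2.7], [-0.37, 2.16], [-1.27, 1.26], [0.24, 2.4], [-1.31, 4.45], [0.19, 1.91], [-2.76, 2.76]. Speed limits (rad/s): [2.39, 2.39, 3.14, 3.14, 3.14, 3.14, 3.14].

## Interface

Orientations are given as a unit quaternion [x, y, z, w].
In Python, from rig import * gives the robot as it stands.
- The arm moves only by the tool jog_arm, never from a script. Its argument "commands" is a list of rows, each a list of 4 numbers: the shift along the world's x, y, z in m, then the turn about the world's z in degrees. A call has 1 to 12 rows; each row shifts and turns the commanded pose from where the row before left it; what a row does not reach is not made up. A row lasts 1/12 s, in which the tool goes at most 41.7 mm and 7.16 degrees, less where a joint would pass 70% of its speed; a pose out of reach is approached as far as the arm can. A call is refused whole if a number of a shift passes 0.0417 or a number of a turn 7.16, either way. A call with a gripper value outside its range is refused whole. "fingers" is the finger opening in m, from 0 to 0.0881, set as the call begins (left out, the last holds). The fingers move at their own pace and stop on an object; "newtons" is the grip in N (left out, the last holds). Time passes only in rows, so rows that do not move let the fingers close. It gives the time, the measured TCP pose, the force, the opening and the grip force at its end, in the units of the state.
- state(): the state, without advancing time (a new reading comes with each control period).
- get_image(name): name is "side" or "top"; returns (picture, depth): 400x640x3 uint8, red, green, blue; 400x640 float32, mm along the optical axis (not along the pixel's ray), 0 where there is no reading.
- camera_params(name): a dict with "intrinsics" (3x3 intrinsics, pixels), "origin" and "rotation" of the camera in the world. Camera axes: x right, y down, z forward; pixel columns grow to the right and rows downward; lengths in mm; the calibration is good to about 2 mm. A picture is of the moment at which its call begins. camera_params takes no time and is no camera call.
- finish_job(): hands the job in; it is judged then, once.
Trained networks look in the newest picture that a camera, given by its name, has taken for a name from the list of things; names that differ only in an ending like _2 or _b are one class to them, and where a whole thing is asked for, a point or a joint stands for the part that bears it (a point fixed in the world has none). Each returns a list of dicts, best first, with "score" (0 to 1); they miss things now and then, are a little off and sometimes report something else, mostly with a low value. They report only what shows in the picture. A call takes as long as a camera call. They do not tell look-alikes from the thing itself.
- boxes_of(target, camera): "extent" ([left, top, width, height] in pixels, round what is visible of it).
- landmark_of(target, camera): "uv" ([column, row] in pixels: a listed point, or the origin of a listed thing).
The state is a dict: "time": time; "q": joint angles; "joint_vel": joint speeds; "tau": joint torques, N m; "tcp_pos": TCP position; "orientation": TCP orientation; "contact_force": force on the tool from outside, world axes, zero at the start; "wrist_torque": the same for the moment, N m; "grip_width": finger opening in mm; "grip_force": force on a finger pad.
Only numpy, scipy, OpenCV 4.12 (cv2) and the standard library are available. Lean on these libraries where they do the work, as an engineer would, in place of code of your own. Each camera call takes 0.05 s, during which the arm holds its last target. There are 200 camera calls.

## Task

The pot's lid is too hot to touch: take the hook from the utensil rack, catch the wire bail of the lid with it and lift the lid off, kept roughly level, then set it down gently in the middle of the round wooden board. When the lid lies flat there, hang the hook back in the slot it came from, and leave the pot and everything else standing where it is.

Things in the scene. Friction and masses are not known exactly. Their poses are not given: they have to be found in the camera images.
- hook: Lid hook hanging upright in one of the rack's slots; the only utensil there ending in a narrow J. Origin: on the shaft axis at the collar's underside; z up, +x is where the J points. Collar 28 mm disc, z 0 to 6; above it a wooden handle 16 x 16 mm (sides along x and y), z 6 to 56; below it an 8 mm shaft to z -70, then the J. Lowest point z -84. 120 g
- rack: Fixed steel utensil rack, 270 mm wide. Origin on the counter under its crossbar's front face; front is -x, z up. Slots at y = -75, 0, 75 mm, open to -x, 16 mm wide between prongs 46 mm long, tops at z 120; a 5 mm high nub ends each prong. Utensils hang by their collars, shafts at about x -22. To take one: raise 8 mm or more, draw out to -x. Highest point z 124
- lid: Round aluminium lid, 148 mm across, loose on the pot. Origin: centre of its rim's underside (plane of the pot's mouth); z up. Rim z 0 to 4 mm; a plug 124 mm wide below it to z -6; top of its middle z 9. A bail of 7 mm wire stands in its yz plane: feet at y +-32, shoulders at y +-28, z 50. Hook it along x, from either side. About 200 g
- pot: Aluminium pot, 140 mm across, 75 mm high, walls 4 mm, with two small ear handles at its +x and -x sides that reach 96 mm from its axis at 57 mm height. Origin: centre of its underside. 0.7 kg.
- board: Fixed round wooden board, 180 mm across, 16 mm thick, lying on the counter: where the lid goes (its plug then rests on the board, so the lid's origin is 22 mm above the counter). Origin: centre of its underside.
- bottle: Brown glass oil bottle, 60 mm across, 220 mm high, standing loose; not to be disturbed. Origin: centre of its underside.
- mortar: White ceramic mortar, 120 mm across, 75 mm high, with its pestle leaning out to about 107 mm height; loose; not to be disturbed. Origin: centre of its underside.
- saltbox: White plastic flip-top salt box, 79 x 99 mm, 72 mm high; loose; not to be disturbed. Origin: centre of its underside.
- tongs: Stainless tongs lying flat along their x axis, 210 mm long, 56 mm wide, 14 mm high; not to be disturbed. Origin: mid length, underside.
- skimmer: Skimmer with a round 50 mm disc end, hanging in another slot of the rack; same collar, handle and origin as the hook; not to be disturbed.
- spatula: Spatula with a square 46 mm blade, hanging in another slot of the rack; same collar, handle and origin as the hook; not to be disturbed.
- hook_cup (a point): Floor of the hook's J, where a wire hangs: 12 mm ahead (+x) of the shaft axis, 76 mm below the collar's underside. The J is 8 mm thick; its tip rises 18 mm above this point, its outer side 28 mm from the shaft axis; the gap from shaft to tip is 16 mm
- lid_bail (a point): Underside of the peak of the lid's bail, above the lid's centre, 57 mm above its origin and 48 mm above the lid's top
Things that resemble listed ones, but are neither listed nor needed, are in the scene too. There is more than one size of the board; the job needs the smaller.

How it is judged (in metres and radians):
On the way, in this order (a step that is already met when the one before it is completed fails the run):
1. the lid hangs from the hook, clear of the pot (z of lid in the frame of pot above 0.095 m and contact force between hook and lid above 0.3 N), for 0.2 s.
2. the lid rests flat on the board, within 25 mm of its middle, and the hook is off it (horizontal distance between lid and board below 0.025 m and height (world z) of lid below 0.027 m and angle between lid's own z axis and vertical below 0.08 rad and contact force between hook and lid below 0.05 N and linear speed of lid below 0.02 m/s), for 0.2 s.
At the end, for the whole second after the job is handed in: The lid lies flat (within 0.08 rad) and still on the board, its centre within 25 mm of the board's centre; the hook hangs still and upright (within 0.15 rad) by its collar on the rack, within 20 mm of where it hung at the start (horizontal distance between lid and board below 0.025 m and height (world z) of lid below 0.027 m and angle between lid's own z axis and vertical below 0.08 rad and linear speed of lid below 0.02 m/s and distance of hook from where it was at the start of the episode below 0.02 m and angle between hook's own z axis and vertical below 0.15 rad and linear speed of hook below 0.03 m/s and contact force between hook and rack above 0.3 N); the robot touches nothing.
It fails at once if the gripper or arm touches the hot lid (contact force between any of the arm, the fingers and lid above 0.5 N).
It fails at once if the lid tips by more than 0.6 rad (angle between lid's own z axis and vertical above 0.6 rad).
It fails at once if the lid is dropped or flung (faster than 1 m/s) or banged down on the board (over 25 N) (linear speed of lid above 1 m/s or contact force between lid and board above 25 N).
It fails at once if the pot is shifted by more than 30 mm or tipped (distance of pot from where it was at the start of the episode above 0.03 m or angle between pot's own z axis and vertical above 0.3 rad).
It fails at once if a bystander on the counter or another utensil on the rack is shifted by more than 30 mm, or the bottle tipped (distance of any of bottle, mortar, saltbox, tongs, skimmer, spatula from where it was at the start of the episode above 0.03 m or angle between bottle's own z axis and vertical above 0.4 rad).
It also fails if it takes over 67 s, if anything falls off the work surface, if the arm or the gripper's body presses on something with over 40 N, if the wrist force passes 120 N, or if a joint passes its speed limit or range.

## Working session

There is one attempt and no reset: what is moved stays moved. The work goes in short steps, Python scripts to look and compute and a tool call to move; the robot and the scene stay as the last step left them, time stands still between calls to the robot, and variables do not carry over. Pictures are saved under pics/ and viewed, at most 10 in all, crops included, and the job is handed in when it is done.

Besides the shell and the picture viewer there is one more tool, called after ">>>" as name(argument=value, ...) on one line, values as JSON. jog_arm: Moves the arm, as the interface text tells. Its arguments: {"type":"object","properties":{"commands":{"type":"array","items":{"type":"array","items":{"type":"number"}}},"fingers":{"type":"number"},"newtons":{"type":"number"}},"required":["commands"]}

```bash
ls; mkdir -p pics; python3 - <<'E'
from rig import *
import cv2,numpy as np
for c in ["side","top"]:
    im,d=get_image(c); cv2.imwrite(f"pics/{c}0.png",im[:,:,::-1]); np.savez(f"pics/{c}0.npz",im=im,d=d)
    p=camera_params(c); print(c,np.round(p["intrinsics"],1).tolist(),np.round(p["origin"],1),np.round(p["rotation"],3).tolist())
    for n in ["hook","rack","lid","pot","board","bottle","mortar","saltbox","tongs","skimmer","spatula"]:
        print(n,[(np.round(b["extent"]).astype(int).tolist(),round(b["score"],2)) for b in boxes_of(n,c)[:4]])
    for n in ["hook","hook_cup","lid_bail","board","lid","pot","rack"]:
        print(n,[(np.round(b["uv"],1).tolist(),round(b["score"],2)) for b in landmark_of(n,c)[:4]])
print(state()["time"],state()["orientation"])
E
```

```text
pics
side [[481.1, 0.0, 322.3], [0.0, 481.1, 204.1], [0.0, 0.0, 1.0]] [-45.2 665.9 949.3] [-0.302, 0.878, -0.35, 0.122]
hook [([266, 255, 12, 23], 0.65), ([194, 250, 26, 48], 0.17)]
rack [([168, 265, 136, 68], 0.9), ([266, 256, 12, 26], 0.35)]
lid [([266, 158, 57, 46], 0.76)]
pot [([268, 169, 56, 48], 0.92), ([268, 163, 56, 41], 0.67)]
board [([429, 162, 76, 70], 0.63), ([366, 134, 59, 38], 0.61)]
bottle [([364, 142, 29, 76], 0.9), ([264, 162, 59, 41], 0.39)]
mortar [([300, 114, 40, 44], 0.67)]
saltbox [([294, 217, 47, 56], 0.94)]
tongs [([190, 193, 65, 42], 0.77), ([265, 254, 15, 29], 0.21)]
skimmer [([230, 253, 21, 46], 0.65)]
spatula [([192, 252, 28, 45], 0.72)]
hook [([269.8, 273.2], 0.51)]
hook_cup []
lid_bail [([290.3, 165.9], 0.82)]
board [([477.2, 197.7], 0.6), ([395.3, 158.9], 0.55)]
lid [([294.0, 182.4], 0.88)]
pot [([294.7, 199.0], 0.84)]
rack []
top [[405.3, 0.0, 321.6], [0.0, 405.3, 195.8], [0.0, 0.0, 1.0]] [ 297.9   32.8 1113.2] [0.711, -0.698, 0.065, -0.053]
hook [([212, 208, 12, 17], 0.53)]
rack [([164, 153, 89, 102], 0.55)]
lid [([308, 129, 52, 51], 0.78), ([177, 160, 25, 24], 0.15)]
pot [([309, 125, 39, 68], 0.83)]
board [([398, 259, 91, 92], 0.86), ([419, 171, 65, 69], 0.75)]
bottle [([358, 215, 34, 26], 0.85)]
mortar [([385, 108, 46, 46], 0.78), ([190, 187, 27, 19], 0.41)]
saltbox [([268, 201, 42, 37], 0.68)]
tongs [([386, 108, 44, 45], 0.68)]
skimmer [([192, 186, 27, 19], 0.45)]
spatula [([176, 160, 25, 24], 0.69)]
hook [([221.1, 217.1], 0.57), ([369.1, 231.7], 0.17)]
hook_cup [([229.4, 216.6], 0.68)]
lid_bail [([335.1, 150.1], 0.56)]
board [([448.7, 206.1], 0.83)]
lid [([333.9, 156.4], 0.87)]
pot [([404.1, 137.6], 0.22)]
rack [([207.5, 202.9], 0.76)]
1.9 [9.88632252e-01 1.50353816e-01 7.04923515e-06 3.46597915e-05]
```

View pics/top0.png

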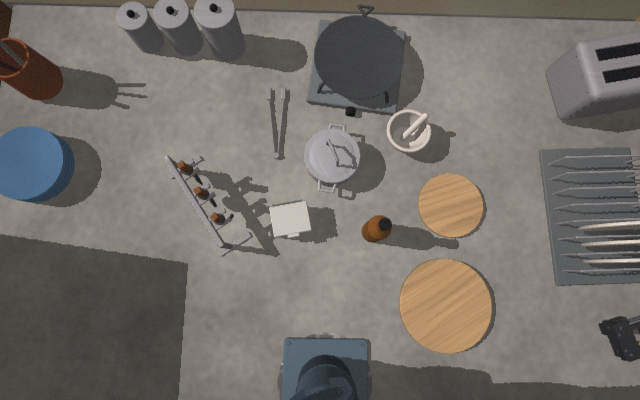

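View pics/side0.png

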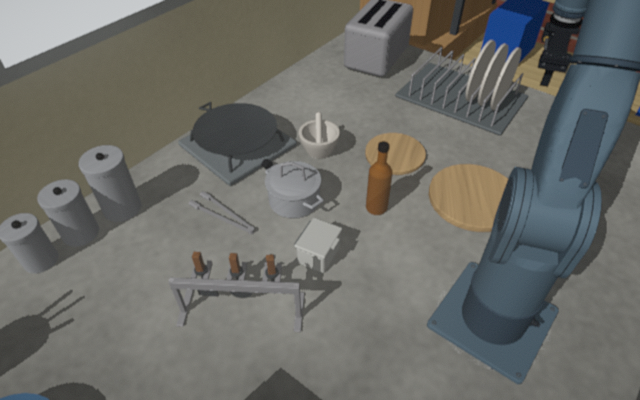

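```bash
cat > h.py <<'E'
import numpy as np,cv2
from scipy.spatial.transform import Rotation as R
from rig import *
def cam(c):
    p=camera_params(c); r=np.array(p["rotation"]); r=R.from_quat(r).as_matrix() if r.size==4 else r
    return np.array(p["intrinsics"]),np.array(p["origin"]),r
def ray(c,uv):
    K,o,r=cam(c); return o,r@np.linalg.inv(K)@np.array([uv[0],uv[1],1.])
def proj(c,P):
    K,o,r=cam(c); q=(np.atleast_2d(P)-o)@r@K.T; return q[:,:2]/q[:,2:]
def atz(c,uv,z):
    o,d=ray(c,uv); return o+d*(z-o[2])/d[2]
def tri(uvt,uvs):
    o1,a=ray("top",uvt);o2,b=ray("side",uvs)
    t=np.linalg.lstsq(np.c_[a,-b],o2-o1,rcond=None)[0]; p,q=o1+a*t[0],o2+b*t[1]
    return (p+q)/2,np.linalg.norm(p-q)
def cloud(c,d):
    K,o,r=cam(c); v,u=np.mgrid[:d.shape[0],:d.shape[1]]
    X=np.stack([(u-K[0,2])/K[0,0]*d,(v-K[1,2])/K[1,1]*d,d],-1); return X@r.T+o
E
python3 - <<'E'
from h import *
print("bail",tri((335.1,150.1),(290.3,165.9)));print("board",tri((448.7,206.1),(395.3,158.9)));print("lid",tri((333.9,156.4),(294,182.4)))
print("hook",tri((221.1,217.1),(269.8,273.2)))
for c,e in(("top",[(150,140,120,120,6),(295,115,80,80,6)]),("side",[(160,235,160,100,5),(255,145,80,80,6)])):
    im=np.load(f"pics/{c}0.npz")["im"][:,:,::-1]
    for i,(x,y,w,h,s) in enumerate(e): cv2.imwrite(f"pics/{c}c{i}.png",cv2.resize(im[y:y+h,x:x+w],None,fx=s*.65,fy=s*.65,interpolation=cv2.INTER_CUBIC))
def rd(f): return cv2.imread(f"pics/{f}.png")
can=np.zeros((600,800,3),np.uint8)
for f,(x,y,w,h) in {"topc0":(0,0,390,300),"topc1":(400,0,300,300),"sidec0":(0,302,480,298),"sidec1":(490,302,300,298)}.items():
    can[y:y+h,x:x+w]=cv2.resize(rd(f),(w,h),interpolation=cv2.INTER_AREA)
cv2.imwrite("pics/m.png",can)
ct=cloud("top",np.load("pics/top0.npz")["d"]); cs=cloud("side",np.load("pics/side0.npz")["d"])
def reg(C,x,y,w,h,z0,z1):
    P=C[y:y+h,x:x+w].reshape(-1,3); return P[(P[:,2]>z0)&(P[:,2]<z1)]
for n,C,b in (("t",ct,(150,140,120,120)),("s",cs,(160,235,160,100))):
    P=reg(C,*b,140,260); print(n,len(P)); 
    from scipy.cluster.vq import kmeans2
    k,l=kmeans2(P[:,:2],3,minit="++",seed=1)
    for i in range(3): q=P[l==i]; print(len(q),q.mean(0).round(1),q.min(0).round(),q.max(0).round())
# board
im=np.load("pics/top0.npz")["im"]; hsv=cv2.cvtColor(im,cv2.COLOR_RGB2HSV)
for n,C,b in (("t",ct,(405,160,90,90)),("s",cs,(355,128,80,50))):
    P=reg(C,*b,8,24); c=P.mean(0); print("board",n,len(P),c, cv2.minEnclosingCircle(P[:,:2].astype(np.float32)))
for n,C,b in (("t",ct,(300,115,75,85)),("s",cs,(255,150,80,70))):
    P=reg(C,*b,100,145); print("bail",n,len(P),P.mean(0).round(1),P[:,2].max()); q=P[:,:2]-P[:,:2].mean(0); u=np.linalg.svd(q)[2][0]; print(u, np.ptp(q@u))
    P=reg(C,*b,73,88); print("rim",n,len(P),cv2.minEnclosingCircle(P[:,:2].astype(np.float32)))
E
```

```text
bail (array([588.34579246, -12.66023519, 117.54410851]), np.float64(6.837889547181008))
board (array([ 467.61793998, -347.32668995,  -23.41649422]), np.float64(1.8606435883222872))
lid (array([584.32439013, -13.93607248,  60.99262194]), np.float64(0.5096035844325331))
hook (array([410.03811021, 266.20493077, 110.038405  ]), np.float64(1.5602729423511332))
t 248
87 [524.8 351.9 165.9] [517. 345. 141.] [536. 364. 180.]
79 [403.3 265.9 167.8] [394. 258. 141.] [414. 277. 181.]
82 [463.6 308.8 166.5] [456. 301. 140.] [475. 320. 180.]
s 434
151 [459.7 314.2 162.9] [452. 301. 140.] [474. 323. 177.]
127 [398.4 272.  164.3] [391. 259. 140.] [412. 280. 179.]
156 [520.6 357.3 162.9] [513. 345. 140.] [534. 366. 180.]
board t 3280 [ 466.77006863 -337.62914159   15.94805999] ((477.716064453125, -320.3433837890625), 110.31670379638672)
board s 1548 [ 458.25231346 -341.62947777   13.87803211] ((434.0563049316406, -336.9366455078125), 120.41080474853516)
bail t 80 [580.7  -7.9 129.3] 142.65029272474726
[-0.8981415  -0.43970654] 65.01378555228568
rim t 2288 ((584.22216796875, -7.0444207191467285), 74.32488250732422)
bail s 103 [580.   -5.2 123.9] 138.88420873912833
[-0.90244604 -0.43080292] 64.939778791384
rim s 1616 ((581.0059204101562, -5.030149459838867), 76.08997344970703)
```

View pics/m.png

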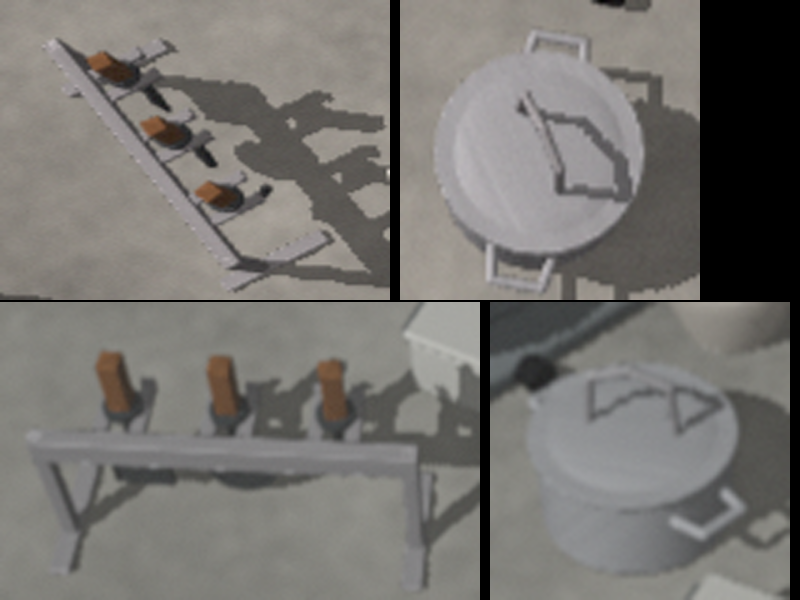

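```bash
cat > fit.py <<'E'
from h import *
from scipy.optimize import least_squares
D={c:np.load(f"pics/{c}0.npz") for c in("top","side")}
C={c:cloud(c,D[c]["d"]) for c in D}
def reg(c,x,y,w,h,z0,z1):
    P=C[c][y:y+h,x:x+w].reshape(-1,3); return P[(P[:,2]>z0)&(P[:,2]<z1)]
def sdf(p,P):
    c,s=np.cos(p[2]),np.sin(p[2]); q=P[:,:2]-p[:2]; a=np.abs(np.c_[q@[c,s],q@[-s,c]])-8
    z=P[:,2]-p[3]; a=np.c_[a,z]
    return np.linalg.norm(np.maximum(a,0),axis=1)+np.minimum(a.max(1),0)
for c,b in(("top",(150,140,120,120)),("side",(160,235,160,100))):
    A=reg(c,*b,138,200)
    for g in((403,267),(463,311),(523,355)):
        P=A[np.linalg.norm(A[:,:2]-g,axis=1)<25]
        r=least_squares(sdf,[*g,np.deg2rad(-54.7),178],args=(P,),loss="soft_l1",f_scale=1.5)
        print(c,"handle",r.x[:2].round(1),np.rad2deg(r.x[2]).round(1),"top z",r.x[3].round(1),"rms",r.fun.std().round(2))
for c,b,s in(("top",(405,160,90,90),(412,165,80,80)),("side",(355,128,80,50),(355,128,80,50))):
    hsv=cv2.cvtColor(D[c]["im"],cv2.COLOR_RGB2HSV); x,y,w,h=s; m=np.zeros(hsv.shape[:2],np.uint8)
    m[y:y+h,x:x+w]=((hsv[...,1]>75)&(hsv[...,2]>90))[y:y+h,x:x+w]
    P=C[c][(m>0)&(C[c][...,2]>10)&(C[c][...,2]<22)]; print(c,"board",len(P),cv2.minEnclosingCircle(P[:,:2].astype(np.float32)),np.median(P[:,2]))
    vv,uu=np.nonzero(m); print(P[:,:2].min(0),P[:,:2].max(0))
for n,bt,bs,z0,z1 in(("bottle",(350,205,55,45),(360,138,40,85),30,240),("mortar",(380,100,60,60),(295,108,50,55),55,120),("salt",(262,195,55,48),(290,212,55,65),60,85),("lidrim",(300,115,75,85),(255,150,80,70),76,86),("bailtop",(300,115,75,85),(255,150,80,70),120,150)):
    for c,b in(("top",bt),("side",bs)):
        P=reg(c,*b,z0,z1); u=np.linalg.svd(P[:,:2]-P[:,:2].mean(0))[2][0]
        print(n,c,len(P),P.mean(0).round(1),P.min(0).round(),P.max(0).round(),np.rad2deg(np.arctan2(u[1],u[0])).round(1))
E
python3 fit.py
```

```text
top handle [404.1 268.6] -42.2 top z 176.4 rms 0.98
top handle [465.7 311.6] -55.2 top z 175.7 rms 1.07
top handle [526.9 355.3] -59.2 top z 175.9 rms 1.03
side handle [402.6 269. ] -42.2 top z 175.4 rms 0.94
side handle [463.4 311.7] -56.1 top z 175.2 rms 0.9
side handle [524.9 354.9] -59.5 top z 175.9 rms 1.07
top board 3244 ((467.8316345214844, -338.4233093261719), 89.9906997680664) 16.030311478096564
[ 380.21448096 -427.63475466] [ 556.07304589 -249.83336752]
side board 1477 ((434.0563049316406, -336.9366455078125), 120.41080474853516) 14.066123630220773
[ 317.75632639 -429.27849864] [ 553.70877875 -251.88756317]
bottle top 604 [ 385.6 -114.1  150.8] [ 361. -151.   31.] [420. -93. 223.] -150.0
bottle side 1206 [ 380.3 -106.8  121.8] [ 357. -143.   30.] [419. -89. 222.] -151.1
mortar top 735 [ 663.  -217.5   73.7] [ 599. -272.   55.] [ 719. -153.  109.] 141.9
mortar side 664 [ 656.7 -210.6   70.3] [ 595. -271.   55.] [717. -62. 109.] 121.3
salt top 1254 [414.5  98.3  71.5] [366.  43.  63.] [466. 153.  78.] 101.5
salt side 1208 [409.9 102.6  70.3] [364.  44.  60.] [463. 157.  76.] 101.7
lidrim top 2152 [582.5  -6.7  80.9] [510. -80.  76.] [658.  66.  86.] -68.9
lidrim side 1493 [5.759e+02 3.000e-01 8.020e+01] [508. -80.  76.] [655.  68.  86.] -134.9
bailtop top 69 [580.9  -8.  132.6] [556. -22. 122.] [612.   7. 143.] -154.5
bailtop side 70 [579.5  -5.8 130.2] [554. -21. 120.] [610.   9. 139.] -154.5
```

>>> jog_arm(commands=[[0.025, 0.028, 0.005, 5], [0.025, 0.028, 0.005, 5], [0.025, 0.028, 0.005, 5], [0.025, 0.028, 0.005, 5], [0.025, 0.028, 0.005, 5], [0.025, 0.028, 0.005, 5], [0.025, 0.028, 0.005, 5], [0.025, 0.028, 0.005, 5], [0.025, 0.028, 0.005, 5], [0.025, 0.028, 0.005, 5], [0.025, 0.028, 0.005, 5], [0.025, 0.028, 0.005, 5]], fingers=0.045)

```text
time: 2.9
tcp_pos: [494.1, -283.2, 299.3]
orientation: [0.78, 0.626, -0.0, 0.0]
contact_force: [1.4, -0.2, -0.6]
grip_width: 45.3
grip_force: 0.0
```

>>> jog_arm(commands=[[0.004, 0.04, 0, 5], [0.004, 0.04, 0, 5], [0.004, 0.04, 0, 5], [0.004, 0.04, 0, 5], [0.004, 0.04, 0, 5], [0.004, 0.04, 0, 5], [-0.008, 0.04, 0, 5], [-0.008, 0.04, 0, 5], [-0.008, 0.04, 0, 5], [-0.008, 0.04, 0, 5], [-0.008, 0.04, 0, 5], [0, 0, 0, 0]])

```text
time: 3.9
tcp_pos: [474.5, 164.2, 299.7]
orientation: [0.397, 0.918, 0.002, -0.001]
contact_force: [0.4, 0.6, -0.4]
grip_width: 44.8
grip_force: 0.0
```

```bash
cat > st.py <<'E'
from h import *
s=state(); r=R.from_quat(s["orientation"]).as_matrix()
print("t",s["time"],"tcp",np.round(s["tcp_pos"],1),"close yaw",np.rad2deg(np.arctan2(r[1,1],r[0,1])).round(2),"tilt",r[2,:2].round(4),"q",np.round(s["q"],2),"F",np.round(s["contact_force"],2),"M",np.round(s["wrist_torque"],2),"w",s["grip_width"],s["grip_force"])
E
python3 st.py; python3 -c "
from h import *
print(proj('top',[[412.2,260.8,44],[418.7,254.9,62],[403.3,268.8,120]]))"
```

```text
t 3.9 tcp [474.5 164.2 299.7] close yaw 43.18 tilt [0.0029 0.0038] q [ 0.22  0.3  -0.77  1.82  0.23  1.11  0.12] F [ 0.38  0.62 -0.38] M [ 0.   -0.13  0.02] w 44.813200480421216 0.0
[[228.718074   218.94973165]
 [229.69537973 215.7386241 ]
 [218.79224704 219.07074629]]
```

>>> jog_arm(commands=[[-0.018, 0.027, -0.01, 1.2], [-0.018, 0.027, -0.01, 1.2], [-0.018, 0.027, -0.01, 1.2], [-0.018, 0.026, -0.01, 1.2], [0, 0, -0.02, 0], [0, 0, -0.02, 0], [0, 0, 0, 0], [0, 0, 0, 0], [0, 0, 0, 0], [0, 0, 0, 0]])

```text
time: 4.73
tcp_pos: [406.1, 262.5, 219.9]
orientation: [0.366, 0.931, 0.001, 0.001]
contact_force: [0.0, 0.3, 0.4]
grip_width: 45.0
grip_force: 0.0
```

```bash
python3 st.py
```

```text
t 4.7333 tcp [406.1 262.5 219.9] close yaw 47.03 tilt [-0.0007  0.0019] q [-0.02  0.38 -0.79  1.95  0.34  0.94 -0.15] F [0.03 0.34 0.43] M [-0.01 -0.14 -0.01] w 45.040395901761514 0.0
```

>>> jog_arm(commands=[[-0.003, 0.006, -0.015, 0.8], [0, 0, -0.02, 0], [0, 0, -0.02, 0], [0, 0, -0.015, 0], [0, 0, -0.01, 0], [0, 0, -0.006, 0], [0, 0, 0, 0], [0, 0, 0, 0], [0, 0, 0, 0]])

```text
time: 5.48
tcp_pos: [402.8, 268.8, 133.7]
orientation: [0.359, 0.933, 0.001, 0.001]
contact_force: [-0.1, 0.1, -0.0]
grip_width: 44.9
grip_force: 0.0
```

```bash
python3 st.py; python3 - <<'E'
from h import *
for c,b in(("top",(160,150,120,100)),("side",(200,220,120,110))):
    im,d=get_image(c); x,y,w,h=b; cv2.imwrite(f"pics/g_{c}.png",cv2.resize(im[y:y+h,x:x+w,::-1],None,fx=3.3,fy=3.3,interpolation=cv2.INTER_CUBIC))
a,b=cv2.imread("pics/g_top.png"),cv2.imread("pics/g_side.png")
o=np.zeros((400,800,3),np.uint8); o[:a.shape[0],:a.shape[1]]=a;o[:b.shape[0],400:400+b.shape[1]]=b; cv2.imwrite("pics/g.png",o)
E
```

```text
t 5.4833 tcp [402.8 268.8 133.7] close yaw 47.88 tilt [-0.0005  0.0016] q [-0.11  0.52 -0.71  2.02  0.48  0.77 -0.27] F [-0.07  0.08 -0.04] M [-0.01 -0.09  0.03] w 44.885441069666534 0.0
```

View pics/g.png

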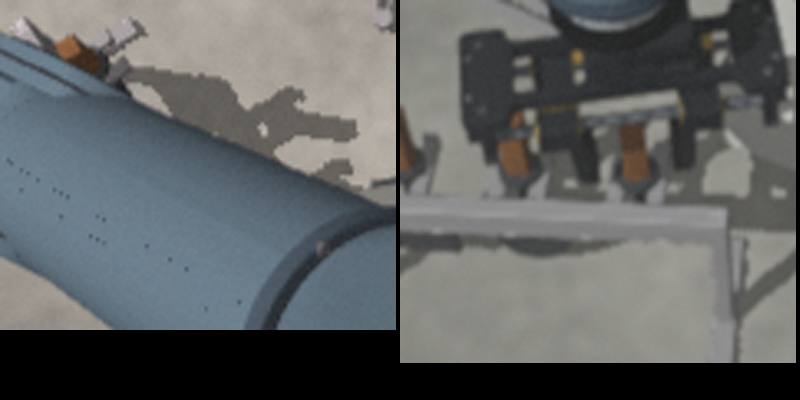

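The side crop shows the fingers straddling the hook's handle at crop (635,150), with the neighbouring handle (515,150) clear of them. I'll close the gripper.

>>> jog_arm(commands=[[0, 0, 0, 0], [0, 0, 0, 0], [0, 0, 0, 0], [0, 0, 0, 0], [0, 0, 0, 0], [0, 0, 0, 0], [0, 0, 0, 0], [0, 0, 0, 0]], fingers=0.0, newtons=45)

```text
time: 6.25
tcp_pos: [402.3, 268.4, 132.7]
orientation: [0.359, 0.933, 0.0, 0.0]
contact_force: [-0.1, 0.2, 0.9]
grip_width: 15.6
grip_force: 45.0
```

```bash
python3 st.py
```

```text
t 6.25 tcp [402.3 268.4 132.7] close yaw 47.89 tilt [-0.0001  0.0001] q [-0.11  0.52 -0.71  2.02  0.48  0.77 -0.27] F [-0.08  0.17  0.91] M [-0.03 -0.17  0.05] w 15.560056243547386 44.99106030911207
```

>>> jog_arm(commands=[[0, 0, 0.005, 0], [0, 0, 0.005, 0], [0, 0, 0.005, 0], [0.006, -0.0085, 0, 0], [0.009, -0.013, 0, 0], [0.01, -0.014, 0, 0], [0.01, -0.014, 0, 0], [0.006, -0.008, 0, 0], [0, 0, 0.015, 0], [0, 0, 0.015, 0], [0, 0, 0.015, 0], [0, 0, 0, 0]])

```text
time: 7.25
tcp_pos: [444.7, 211.5, 195.0]
orientation: [0.359, 0.933, 0.001, 0.001]
contact_force: [0.7, 0.3, -0.4]
grip_width: 15.8
grip_force: 45.0
```

>>> jog_arm(commands=[[0.006, -0.008, 0, -1.2], [0.012, -0.017, 0, -2.4], [0.012, -0.018, 0, -2.4], [0.012, -0.018, 0, -2.4], [0.012, -0.018, 0, -2.4], [0.012, -0.018, 0, -2.4], [0.012, -0.018, 0, -2.4], [0.012, -0.018, 0, -2.4], [0.012, -0.017, 0, -2.4], [0.008, -0.009, 0, -1.9], [0, 0, 0, 0], [0, 0, 0, 0]])

```text
time: 8.25
tcp_pos: [553.3, 52.1, 192.6]
orientation: [0.533, 0.846, 0.0, -0.0]
contact_force: [-0.8, -0.1, -1.8]
grip_width: 15.9
grip_force: 45.0
```

```bash
python3 st.py;python3 - <<'E'
from h import *
for c,b in(("top",(260,100,120,120)),("side",(220,100,130,130))):
    im,d=get_image(c); np.savez(f"pics/{c}1.npz",im=im,d=d); x,y,w,h=b; cv2.imwrite(f"pics/p_{c}.png",cv2.resize(im[y:y+h,x:x+w,::-1],None,fx=3,fy=3,interpolation=cv2.INTER_CUBIC))
a,b=cv2.imread("pics/p_top.png"),cv2.imread("pics/p_side.png")
o=np.zeros((400,800,3),np.uint8); o[:a.shape[0],:a.shape[1]]=a;o[:b.shape[0],400:400+b.shape[1]]=b; cv2.imwrite("pics/p.png",o)
E
```

```text
t 8.25 tcp [553.3  52.1 192.6] close yaw 25.56 tilt [0.0007 0.    ] q [ 0.29  0.51 -0.61  1.81  0.35  0.94 -0.02] F [-0.77 -0.07 -1.79] M [ 0.04 -0.08 -0.01] w 15.85722680749252 44.990754034370184
```

View pics/p.png

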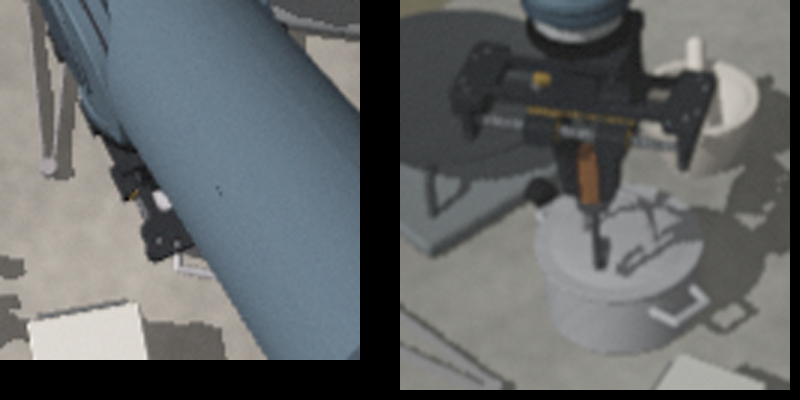

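```bash
python3 - <<'E'
from h import *
a=np.deg2rad(25.6); w=np.array([np.cos(a),np.sin(a),0]); Pk=np.array([583,-6.8,135.5])
pts=[[558.5,41.3,96],[553.3,52.1,180],[553.3,52.1,236], Pk, Pk+28*w-[0,0,7],Pk-28*w-[0,0,7]]
q=proj("side",pts); print(((q-[220,100])*3+[400,0]).round(0).tolist())
C=cloud("side",np.load("pics/side1.npz")["d"]); im=np.load("pics/side1.npz")["im"]
P=C[150:200,270:300].reshape(-1,3); 
m=(np.linalg.norm(P[:,:2]-[556,46],axis=1)<25)&(P[:,2]>90)&(P[:,2]<172); P=P[m]
for z in range(90,175,10):
    s=P[(P[:,2]>=z)&(P[:,2]<z+10)]; print(z,len(s),s.mean(0).round(1) if len(s) else "")
E
```

```text
[[601.0, 266.0], [591.0, 201.0], [587.0, 147.0], [614.0, 189.0], [583.0, 191.0], [646.0, 200.0]]
90 0 
100 14 [555.   41.3 106.4]
110 19 [555.6  43.8 115. ]
120 14 [552.3  49.7 123.4]
130 9 [549.9  55.4 134.7]
140 9 [549.   55.5 144.7]
150 8 [549.  55. 154.]
160 14 [549.8  55.1 164.2]
170 0
```

>>> jog_arm(commands=[[0.002, -0.004, 0, 0], [0.004, -0.008, 0, 0], [0.0045, -0.009, 0, 0], [0.0045, -0.009, 0, 0], [0.0045, -0.009, 0, 0], [0.003, -0.006, 0, 0], [0.002, -0.003, 0, 0], [0, 0, 0, 0], [0, 0, 0, 0], [0, 0, 0, 0]])

```text
time: 9.18
tcp_pos: [577.5, 4.6, 192.7]
orientation: [0.533, 0.846, 0.0, -0.0]
contact_force: [0.0, -0.0, -0.9]
grip_width: 15.8
grip_force: 45.0
```

>>> jog_arm(commands=[[0, 0, 0.005, 0], [0, 0, 0.006, 0], [0, 0, 0.006, 0], [0, 0, 0.005, 0], [0, 0, 0.003, 0], [0, 0, 0.003, 0], [0, 0, 0.003, 0], [0, 0, 0.003, 0], [0, 0, 0.003, 0], [0, 0, 0, 0], [0, 0, 0, 0], [0, 0, 0, 0]])

```text
time: 10.18
tcp_pos: [577.6, 3.9, 229.5]
orientation: [0.533, 0.846, -0.0, -0.0]
contact_force: [0.8, -0.3, -3.9]
grip_width: 15.8
grip_force: 45.0
```

```bash
python3 st.py
```

```text
t 10.1833 tcp [577.6   3.9 229.5] close yaw 25.59 tilt [ 0.0001 -0.0003] q [ 0.37  0.49 -0.61  1.72  0.32  1.03  0.09] F [ 0.8  -0.33 -3.87] M [ 0.01 -0.12  0.06] w 15.760545942376949 44.99063953757286
```

>>> jog_arm(commands=[[0, 0, 0.004, 0], [0, 0, 0.007, 0], [0, 0, 0.009, 0], [0, 0, 0.01, 0], [0, 0, 0.01, 0], [0, 0, 0.01, 0], [0, 0, 0.01, 0], [0, 0, 0.009, 0], [0, 0, 0.007, 0], [0, 0, 0.004, 0], [0, 0, 0, 0], [0, 0, 0, 0]])

```text
time: 11.18
tcp_pos: [577.6, 3.8, 309.6]
orientation: [0.533, 0.846, -0.0, -0.0]
contact_force: [0.1, 0.1, -3.2]
grip_width: 15.6
grip_force: 45.0
```

```bash
python3 st.py;python3 - <<'E'
from h import *
im,d=get_image("side"); cv2.imwrite("pics/l.png",cv2.resize(im[80:240,220:420,::-1],None,fx=3,fy=3,interpolation=cv2.INTER_CUBIC))
P=cloud("side",d)[80:240,220:420].reshape(-1,3); P=P[(P[:,2]>140)&(P[:,2]<200)&(np.linalg.norm(P[:,:2]-[583,-7],axis=1)<85)]
q=P-P.mean(0); n=np.linalg.svd(q,full_matrices=False)[2][2]; print(len(P),P.mean(0).round(1),n.round(3),cv2.minEnclosingCircle(P[:,:2].astype(np.float32)))
E
```

```text
t 11.1833 tcp [577.6   3.8 309.6] close yaw 25.59 tilt [ 0.     -0.0003] q [ 0.39  0.42 -0.64  1.63  0.26  1.19  0.14] F [ 0.07  0.07 -3.17] M [-0.03 -0.09 -0.03] w 15.581067183985793 44.990517888218164
1755 [575.3   0.6 170.6] [-0.018  0.008  1.   ] ((579.7506713867188, -6.975672721862793), 76.08536529541016)
```

View pics/l.png

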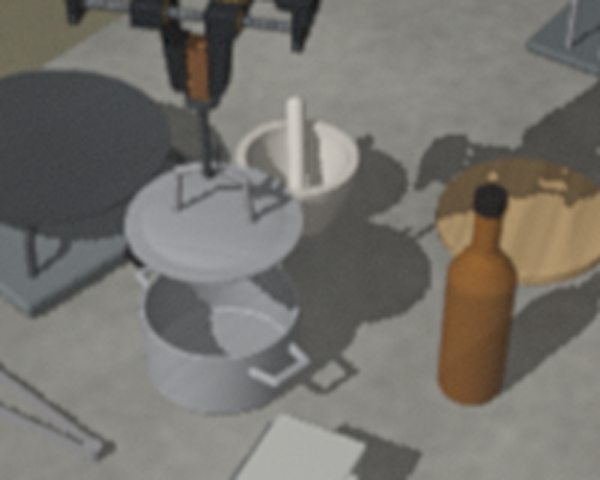

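>>> jog_arm(commands=[[-0.001, -0.0028, 0, 0], [-0.002, -0.0057, 0, 0], [-0.003, -0.0085, 0, 0], [-0.004, -0.0113, 0, 0], [-0.005, -0.0142, 0, 0], [-0.005, -0.0142, 0, 0], [-0.005, -0.0142, 0, 0], [-0.005, -0.0142, 0, 0], [-0.005, -0.0142, 0, 0], [-0.005, -0.0142, 0, 0], [-0.005, -0.0142, 0, 0], [-0.005, -0.0142, 0, 0]])

```text
time: 12.23
tcp_pos: [526.6, -140.2, 309.6]
orientation: [0.534, 0.846, -0.0, -0.0]
contact_force: [0.1, -0.1, -3.8]
grip_width: 15.7
grip_force: 45.0
```

>>> jog_arm(commands=[[-0.005, -0.0142, 0, 0], [-0.005, -0.0142, 0, 0], [-0.005, -0.0142, 0, 0], [-0.005, -0.0142, 0, 0], [-0.005, -0.0142, 0, 0], [-0.005, -0.0142, 0, 0], [-0.005, -0.0142, 0, 0], [-0.005, -0.0142, 0, 0], [-0.005, -0.0142, 0, 0], [-0.005, -0.0142, 0, 0], [-0.005, -0.0142, 0, 0], [-0.004, -0.0113, 0, 0]])

```text
time: 13.23
tcp_pos: [467.0, -307.9, 309.6]
orientation: [0.534, 0.846, -0.001, -0.0]
contact_force: [0.2, -0.1, -4.8]
grip_width: 15.6
grip_force: 45.0
```

>>> jog_arm(commands=[[-0.003, -0.0095, 0, 0], [-0.0023, -0.0075, 0, 0], [-0.0013, -0.004, 0, 0], [-0.0007, -0.0021, 0, 0], [0, 0, 0, 0], [0, 0, 0, 0], [0, 0, 0, 0], [0, 0, 0, 0], [0, 0, 0, 0], [0, 0, 0, 0]])

```text
time: 14.07
tcp_pos: [461.6, -328.4, 309.7]
orientation: [0.533, 0.846, 0.0, 0.0]
contact_force: [0.2, -0.2, -3.8]
grip_width: 15.4
grip_force: 45.0
```

```bash
cat > lid.py <<'E'
from h import *
import sys
z0,z1=map(float,sys.argv[1:3]); s=state()["tcp_pos"]; a=np.array(s[:2])+[5,-11]
for c in("side","top"):
    im,d=get_image(c); cv2.imwrite(f"pics/lid_{c}_{int(z0)}.png",im[:,:,::-1])
    P=cloud(c,d).reshape(-1,3); P=P[(P[:,2]>z0)&(P[:,2]<z1)&(np.linalg.norm(P[:,:2]-a,axis=1)<88)]
    if len(P)>50:
        n=np.linalg.svd(P-P.mean(0),full_matrices=False)[2][2]; print(c,len(P),P.mean(0).round(1),n.round(3),cv2.minEnclosingCircle(P[:,:2].astype(np.float32)))
E
python3 st.py; python3 lid.py 140 200
```

```text
t 14.0667 tcp [ 461.6 -328.4  309.7] close yaw 25.62 tilt [-0.0001  0.0001] q [ 0.94  0.37 -0.52  1.66  0.2   1.16  0.82] F [ 0.2  -0.24 -3.77] M [-0.03 -0.16 -0.01] w 15.443237058666393 44.990621684119105
side 1341 [ 461.2 -331.3  170.2] [ 0.009 -0.006 -1.   ] ((466.0543518066406, -337.9649353027344), 76.3250732421875)
top 2484 [ 462.5 -330.5  171.8] [-0.003  0.009  1.   ] ((467.5305480957031, -340.0057678222656), 74.08777618408203)
```

>>> jog_arm(commands=[[0, 0, -0.004, 0], [0, 0, -0.008, 0], [0, 0, -0.012, 0], [0, 0, -0.014, 0], [0, 0, -0.014, 0], [0, 0, -0.014, 0], [0, 0, -0.014, 0], [0, 0, -0.014, 0], [0, 0, -0.012, 0], [0, 0, -0.01, 0], [0, 0, -0.006, 0], [0, 0, -0.003, 0]])

```text
time: 15.17
tcp_pos: [461.0, -328.3, 183.5]
orientation: [0.533, 0.846, 0.0, -0.001]
contact_force: [-0.5, 0.5, -4.3]
grip_width: 15.4
grip_force: 45.0
```

>>> jog_arm(commands=[[0, 0, -0.002, 0], [0, 0, -0.0015, 0], [0, 0, -0.0015, 0], [0, 0, -0.0015, 0], [0, 0, -0.0015, 0], [0, 0, -0.0015, 0], [0, 0, -0.0015, 0], [0, 0, -0.0015, 0], [0, 0, -0.0015, 0], [0, 0, -0.0015, 0], [0, 0, -0.0015, 0], [0, 0, -0.0015, 0]])

```text
time: 16.17
tcp_pos: [461.4, -328.6, 166.1]
orientation: [0.533, 0.846, -0.0, 0.0]
contact_force: [-0.5, -0.5, -1.3]
grip_width: 15.9
grip_force: 45.0
```

>>> jog_arm(commands=[[0, 0, -0.0015, 0], [0, 0, -0.0015, 0], [0, 0, -0.0015, 0], [0, 0, -0.0015, 0], [0, 0, -0.0015, 0], [0, 0, -0.0015, 0], [0, 0, -0.0015, 0], [0, 0, 0, 0], [0, 0, 0, 0]])

```text
time: 16.92
tcp_pos: [461.4, -328.6, 155.6]
orientation: [0.533, 0.846, 0.0, -0.0]
contact_force: [0.2, 0.3, -1.3]
grip_width: 15.6
grip_force: 45.0
```

```bash
python3 st.py; python3 lid.py 20 36
```

```text
t 16.9167 tcp [ 461.4 -328.6  155.6] close yaw 25.59 tilt [ 0.0002 -0.    ] q [ 0.89  0.54 -0.46  1.81  0.31  0.86  0.73] F [ 0.24  0.31 -1.34] M [-0.02 -0.15 -0.04] w 15.645514777831604 44.99060869216919
side 946 [ 455.  -336.2   26.3] [-0.004  0.005  1.   ] ((465.68902587890625, -337.3179931640625), 76.80213928222656)
top 1683 [ 460.  -324.7   28.1] [-0.007  0.02   1.   ] ((467.61395263671875, -336.9674987792969), 85.7328872680664)
```

>>> jog_arm(commands=[[0, 0, -0.003, 0], [0, 0, -0.004, 0], [0, 0, -0.004, 0], [0, 0, -0.004, 0], [0, 0, -0.002, 0], [0, 0, 0, 0], [0, 0, 0, 0], [0, 0, 0, 0]])

```text
time: 17.68
tcp_pos: [461.5, -328.6, 138.8]
orientation: [0.533, 0.846, 0.0, 0.0]
contact_force: [-0.7, 0.0, -1.5]
grip_width: 15.5
grip_force: 45.0
```

>>> jog_arm(commands=[[-0.001, 0.002, 0, 0], [-0.002, 0.0045, 0, 0], [-0.004, 0.008, 0, 0], [-0.004, 0.009, 0, 0], [-0.004, 0.009, 0, 0], [-0.004, 0.009, 0, 0], [-0.003, 0.006, 0, 0], [-0.001, 0.0025, 0, 0], [0, 0, 0, 0], [0, 0, 0, 0]])

```text
time: 18.52
tcp_pos: [438.5, -278.8, 138.8]
orientation: [0.533, 0.846, -0.0, 0.0]
contact_force: [0.0, -0.0, -0.7]
grip_width: 15.9
grip_force: 45.0
```

```bash
python3 st.py; python3 lid.py 19 37
```

```text
t 18.5167 tcp [ 438.5 -278.8  138.8] close yaw 25.59 tilt [-0.0005  0.0001] q [ 0.85  0.5  -0.47  1.94  0.32  0.77  0.65] F [ 0.02 -0.03 -0.7 ] M [-0.06 -0.13  0.02] w 15.896995929549167 44.99055337160826
side 674 [ 445.5 -322.4   26.5] [-0.018  0.039  0.999] ((459.9351806640625, -327.36798095703125), 72.19034576416016)
top 517 [ 449.7 -296.4   26. ] [-0.015  0.035  0.999] ((455.6209716796875, -310.70855712890625), 79.85747528076172)
```

View pics/lid_side_19.png

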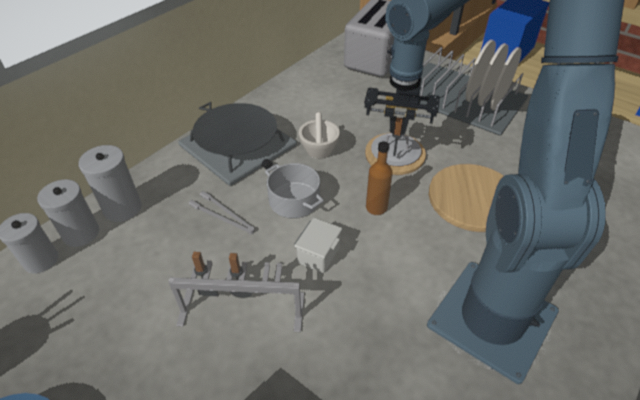

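>>> jog_arm(commands=[[0, 0, 0.008, 0], [0, 0, 0.016, 0], [0, 0, 0.025, 0], [0, 0, 0.028, 0], [0, 0, 0.028, 0], [0, 0, 0.028, 0], [0, 0, 0.028, 0], [0, 0, 0.02, 0], [0, 0, 0.012, 0], [0.002, 0.007, 0.005, 0], [0.005, 0.015, 0, 0], [0.008, 0.025, 0, 1]])

```text
time: 19.62
tcp_pos: [452.7, -233.1, 336.7]
orientation: [0.527, 0.85, -0.0, 0.0]
contact_force: [1.0, -0.4, -2.1]
grip_width: 15.5
grip_force: 45.0
```

>>> jog_arm(commands=[[0.009, 0.033, 0, 1.8], [0.009, 0.033, 0, 1.8], [0.009, 0.033, 0, 1.8], [0.009, 0.033, 0, 1.8], [0.004, 0.033, 0, 1.8], [0.0, 0.033, 0, 1.8], [-0.004, 0.033, 0, 1.8], [-0.009, 0.033, 0, 1.8], [-0.009, 0.033, 0, 1.8], [-0.009, 0.033, 0, 1.8], [-0.009, 0.033, 0, 1.8], [-0.007, 0.033, 0, 1.5]])

```text
time: 20.62
tcp_pos: [444.9, 166.1, 336.5]
orientation: [0.358, 0.934, -0.0, -0.0]
contact_force: [0.8, 0.6, -0.6]
grip_width: 15.5
grip_force: 45.0
```

>>> jog_arm(commands=[[-0.004, 0.02, -0.008, 0], [-0.001, 0.01, -0.016, 0], [0, 0, -0.025, 0], [0, 0, -0.025, 0], [0, 0, -0.02, 0], [0, 0, -0.01, 0], [0, 0, 0, 0], [0, 0, 0, 0], [0, 0, 0, 0]])

```text
time: 21.37
tcp_pos: [442.0, 194.9, 233.9]
orientation: [0.359, 0.933, 0.001, 0.001]
contact_force: [-0.4, 0.8, -0.7]
grip_width: 15.6
grip_force: 45.0
```

```bash
python3 st.py
```

```text
t 21.3667 tcp [442.  194.9 233.9] close yaw 47.89 tilt [-0.0007  0.0017] q [ 0.18  0.37 -0.84  1.94  0.34  0.97  0.02] F [-0.45  0.76 -0.67] M [-0.   -0.09  0.04] w 15.640857854947031 44.99052417464554
```

>>> jog_arm(commands=[[0.0013, 0.008, -0.01, 0], [0, 0.008, -0.017, 0], [0, 0, -0.02, 0], [0, 0, -0.02, 0], [0, 0, -0.015, 0], [0, 0, -0.005, 0], [0, 0, 0, 0], [0, 0, 0, 0], [0, 0, 0, 0], [0, 0, 0, 0]])

```text
time: 22.2
tcp_pos: [443.5, 210.8, 146.9]
orientation: [0.359, 0.933, 0.001, 0.001]
contact_force: [0.8, -0.5, -1.7]
grip_width: 15.8
grip_force: 45.0
```

>>> jog_arm(commands=[[-0.003, 0.0045, 0, 0], [-0.006, 0.008, 0, 0], [-0.008, 0.011, 0, 0], [-0.008, 0.011, 0, 0], [-0.008, 0.011, 0, 0], [-0.005, 0.0075, 0, 0], [-0.003, 0.0045, 0, 0], [0, 0, 0, 0], [0, 0, 0, 0], [0, 0, 0, 0], [0, 0, 0, 0]])

```text
time: 23.12
tcp_pos: [402.2, 267.2, 145.6]
orientation: [0.36, 0.933, -0.0, 0.0]
contact_force: [0.3, 0.9, -1.3]
grip_width: 15.3
grip_force: 45.0
```

```bash
python3 st.py
```

```text
t 23.1167 tcp [402.2 267.2 145.6] close yaw 47.82 tilt [-0.0004 -0.0003] q [-0.07  0.51 -0.76  2.01  0.48  0.81 -0.28] F [ 0.32  0.9  -1.27] M [-0.02 -0.16 -0.02] w 15.331939594701856 44.99058349058032
```

>>> jog_arm(commands=[[0, 0.001, -0.003, 0], [0, 0, -0.003, 0], [0, 0, -0.003, 0], [0, 0, -0.002, 0], [0, 0, -0.001, 0], [0, 0, -0.0005, 0], [0, 0, 0, 0], [0, 0, 0, 0], [0, 0, 0, 0]])

```text
time: 23.87
tcp_pos: [401.8, 269.0, 133.3]
orientation: [0.359, 0.933, 0.0, 0.0]
contact_force: [0.0, -0.7, -1.7]
grip_width: 15.8
grip_force: 45.0
```

```bash
python3 st.py
```

```text
t 23.8667 tcp [401.8 269.  133.3] close yaw 47.9 tilt [-0.0001  0.0002] q [-0.09  0.53 -0.75  2.02  0.51  0.78 -0.3 ] F [ 0.   -0.75 -1.71] M [-0.01 -0.15  0.03] w 15.753637589666448 44.990608636289835
```

>>> jog_arm(commands=[[0, 0, -0.0006, 0], [0, 0, 0, 0], [0, 0, 0, 0]])

```text
time: 24.12
tcp_pos: [401.8, 268.9, 132.7]
orientation: [0.359, 0.933, 0.0, 0.0]
contact_force: [1.3, 0.4, 0.3]
grip_width: 15.5
grip_force: 45.0
```

>>> jog_arm(commands=[[0, 0, 0, 0], [0, 0, 0, 0], [0, 0, 0, 0], [0, 0, 0, 0], [0, 0, 0, 0], [0, 0, 0, 0]], fingers=0.045)

```text
time: 24.62
tcp_pos: [401.7, 268.9, 132.6]
orientation: [0.359, 0.933, 0.0, 0.0]
contact_force: [-0.2, 0.6, 0.4]
grip_width: 44.6
grip_force: 0.0
```

>>> jog_arm(commands=[[0, 0, 0.006, 0], [0, 0, 0.01, 0], [0, 0, 0.015, 0], [0, 0, 0.02, 0], [0, 0, 0.025, 0], [0, 0, 0.03, 0], [0.02, -0.03, 0.02, 0], [0.02, -0.035, 0.01, 0], [0.02, -0.035, 0, 0], [0.02, -0.035, 0, 0], [0.01, -0.035, 0, 0], [0, 0, 0, 0]])

```text
time: 25.62
tcp_pos: [494.2, 90.7, 268.9]
orientation: [0.364, 0.931, -0.002, 0.001]
contact_force: [-0.1, 0.3, -0.1]
grip_width: 45.0
grip_force: 0.0
```

>>> jog_arm(commands=[[0.01, -0.035, 0, 0], [0.01, -0.035, 0, 0], [0.01, -0.035, 0, 0], [0.01, -0.035, 0, 0], [0, 0, 0, 0], [0, 0, 0, 0], [0, 0, 0, 0], [0, 0, 0, 0], [0, 0, 0, 0], [0, 0, 0, 0]])

```text
time: 26.45
tcp_pos: [531.5, -39.8, 268.9]
orientation: [0.358, 0.934, 0.0, 0.0]
contact_force: [0.1, -0.1, -0.0]
grip_width: 44.9
grip_force: 0.0
```

```bash
python3 st.py; python3 - <<'E'
from h import *
for c in("side","top"):
    im,d=get_image(c); np.savez(f"pics/{c}0.npz",im=im,d=d); cv2.imwrite(f"pics/f_{c}.png",im[:,:,::-1])
    P=cloud(c,d).reshape(-1,3); P=P[(P[:,2]>19)&(P[:,2]<36)&(np.linalg.norm(P[:,:2]-[467,-338],axis=1)<90)]
    n=np.linalg.svd(P-P.mean(0),full_matrices=False)[2][2]; print(c,len(P),P.min(0),P.max(0),n.round(3),cv2.minEnclosingCircle(P[:,:2].astype(np.float32)))
E
python3 fit.py | grep handle
python3 -c "
import cv2,numpy as np
a=cv2.imread('pics/f_side.png'); b=cv2.imread('pics/f_top.png')
o=np.hstack([cv2.resize(a[100:340,160:480],(400,300)),cv2.resize(b[90:330,150:470],(400,300))]);cv2.imwrite('pics/f.png',o)"
```

```text
t 26.45 tcp [531.5 -39.8 268.9] close yaw 48.02 tilt [-0.0001  0.0002] q [ 0.58  0.4  -0.75  1.78  0.3   1.08  0.56] F [ 0.08 -0.07 -0.04] M [ 0.06 -0.17 -0.03] w 44.87320481526824 0.0
side 971 [ 391.41837169 -413.55924245   19.23570502] [ 540.58023575 -267.25397945   34.92122797] [-0.006  0.004  1.   ] ((465.81280517578125, -338.2976379394531), 76.83843231201172)
top 66 [ 460.884997   -422.07468844   19.03726261] [ 533.62563876 -382.4556801    30.50247844] [ 0.209 -0.377  0.902] ((495.4989013671875, -401.44598388671875), 39.48115158081055)
top handle [403.2 268.7] -44.8 top z 175.9 rms 1.11
top handle [465.5 311.7] -56.0 top z 175.9 rms 1.06
top handle [526.9 354.9] -57.8 top z 175.8 rms 1.06
side handle [401.2 268.6] -42.2 top z 175.4 rms 1.08
side handle [463.6 311.6] -57.5 top z 175.2 rms 0.95
side handle [524.8 355.3] -57.1 top z 175.4 rms 0.94fit.py:24: RuntimeWarning: Mean of empty slice.
  P=reg(c,*b,z0,z1); u=np.linalg.svd(P[:,:2]-P[:,:2].mean(0))[2][0]
  ret = um.true_divide(
fit.py:25: RuntimeWarning: Mean of empty slice.
  print(n,c,len(P),P.mean(0).round(1),P.min(0).round(),P.max(0).round(),np.rad2deg(np.arctan2(u[1],u[0])).round(1))
Traceback (most recent call last):
  File "fit.py", line 25, in <module>
    print(n,c,len(P),P.mean(0).round(1),P.min(0).round(),P.max(0).round(),np.rad2deg(np.arctan2(u[1],u[0])).round(1))
                                        ~~~~~^^^
ValueError: zero-size array to reduction operation minimum which has no identity
```

View pics/f.png

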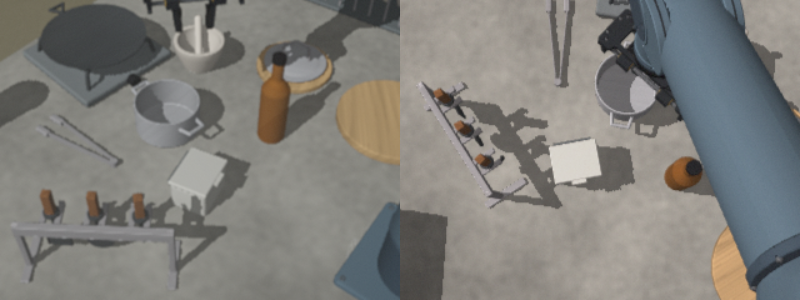

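The pictures show the lid flat in the middle of the small board (side crop 300,62). The hook is back in its slot (side crop 138,207), upright and within about 2 mm of where it hung, and nothing else has moved.

```bash
python3 -c "
from rig import *
print(finish_job())"
```

```text
the job is handed in; nothing more can be done
None
```

The job is handed in at about 26 s of the 67 s: the lid lies flat in the middle of the small board, the hook hangs back in its own slot, and the pictures showed the pot and everything else where they were; the hand-in returned no verdict.

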